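# Open the safety cap of the wood-oil can

### The job

Open the oil can in the bench stand: swing the stand's clamp lever up off the cap and right over until it lies well back on its far side, then press the safety cap firmly down (without ramming it), keep it pressed while turning it anticlockwise until you feel it stop, turn it back a little (about 15 degrees) to its free spot, and lift it off. Set the cap down upright and flat inside the shallow wooden tray, without dropping it, and leave the lever back; do not disturb the other things on the bench.

Things in the scene. Friction and masses are not known exactly. Their poses are not given: they have to be found in the camera images.
- stand: wooden bench stand, 150 x 190 x 22 mm, fixed, holding a square metal oil can (116 mm square). Origin on the table straight under the safety cap's axis, z up. The post of the lever's hinge (24 x 34 mm, top 177 mm above the table) stands on its -y side.
- lever (a joint): clamp lever: 0 = shut, level across the cap, 3 to 10 mm above its grip bar; grows to 2.55 rad as the handle is swung from the stand's +y side up and over to its -y side, about the stand's x axis. Stiff (0.2 N m friction), stays where it is left. It must lie back beyond 2.2 rad to leave room for a gripper over the cap.
- lever_hinge (a point): point on the lever's hinge line, 165 mm above the table, 78 mm from the cap's axis; x is the hinge line (the stand's x)
- lever_handle (a point): middle of the free part of the lever's handle: a round steel bar 14 mm thick, parallel to the hinge line, sticking out 52 mm from the lever's flat arm (16 mm wide) to the stand's -x side. This point is 143 mm from the hinge line and 40 mm to the -x side of the arm's middle; its frame turns with the lever.
- cap_mid (a point): black push-and-turn safety cap, 66 mm round, 57 mm high, 0.12 kg; this point is on its axis half-way up. From its flat round top rises a grip bar 60 mm long, 14 mm thick, 28 mm high, along this frame's x axis: the bar can be pinched while the fingertips push on the round top at either side.
- cap_top (a point): centre of the cap's flat round top (at the foot of the grip bar, 29 mm above the cap's lower edge). A spring lifts the cap: about 7 N starts it down, 12 N holds it at the bottom, 9 mm lower, where it meets the can. It turns past its catch only while at least 6 mm down, so keep pressing with 12 to 20 N all through the turn.
- neck (a point): centre of the can's shoulder under the cap, 85 mm up. Held down, the cap turns anticlockwise 0.8 to 1.5 rad to a firm stop (unseen, differs each time). Its one free spot is 0.26 rad short of the stop, good to 0.08 rad either way: let up there, it rises 12 mm and lifts straight off the neck (35 mm) and out of the collar (22 mm high, 79 mm wide); elsewhere it stays caught.
- tray: shallow open wooden tray, 150 x 150 mm outside, walls 7 mm thick and 25 mm high, floor 7 mm thick, fixed; origin under its centre, z up
- mug: white mug, 76 mm wide, 85 mm high, loose bystander; origin under its centre
- bottle: amber bottle, 60 mm wide, 130 mm high, loose bystander; origin under its centre
- jar: glass jar, 64 mm wide, 75 mm high, loose bystander; origin under its centre
- spare_can: small square metal can with a plain round cap, 90 x 90 x 97 mm, not in a stand, loose bystander; origin under its centre
- mallet: mallet, 200 mm long, lying on the table, loose bystander; x along its length
- brush: brush, 170 mm long, lying on the table, loose bystander; x along its length
- polish_block: cork block, 100 x 60 x 40 mm, loose bystander; origin under its centre
Mind the look-alikes: they are no part of the job. What is meant by the part that bears cap_mid is not green, and is the larger of those in its own colour.

How it is judged:
By the outcome, as a careful person would: the job done as asked, in the order asked, and still so for the second after the job is handed in, with the robot touching nothing.
It also fails if it takes over 72 s, if anything falls off the work surface, if the arm or the gripper's body presses on something with over 40 N, if the wrist force passes 120 N, or if a joint passes its speed limit or range.

### The arm

A 7-joint arm with a two-finger parallel gripper is mounted at the origin on the work surface. World frame = base frame: x ahead of the robot, y to its left, z up, the work surface at z = 0. Lengths are in mm, angles in rad, forces in N, time in s.
With the tool pointing down it reaches from about 425 to 825 mm from the base axis. Payload 3.6 kg.
Tool frame: the origin (TCP) lies at the very end of the fingers, on their centre line; the grasp point (between the pads) lies 19 mm behind it; z points along the fingers, y is the line along which they close (so a half turn about z gives the same grasp; the last joint's range is limited). The gripper opens to 85 mm and grips with 20 to 120 N. Pads are 22 mm wide; open, the fingers measure 114 mm over their backs; the gripper's body (76 mm by 85 mm) begins 54 mm behind the grasp point. The pads swing forward as they close: fully open they stand 13 mm farther back than shut.
Start: joints at [-1.157, 0.615, -0.013, 1.423, 0.008, 1.103, -0.04], TCP at [276.707, 588.129, 231.297] pointing down, gripper open.
Joint ranges: [-3.12, 3.12], [-0.3, 2.06], [-1.34, 1.32], [0.26, 2.42], [-1.36, 4.5], [0.01, 1.98], [-2.84, 2.84]. Speed limits (rad/s): [2.79, 2.79, 3.14, 3.14, 3.14, 3.14, 3.14].

### API

Orientations are given as a rotation vector (axis times angle).
In Python, from plant import arm gives the robot as it stands.
- The arm moves only by the tool send_rows, never from a script. Its argument "rows" is a list that holds one entry, the list of rows, each a list of 6 numbers: the shift along the tool's x, y, z in cm, then the turn, a rotation vector about the tool's x, y, z in degrees. A call has 1 to 20 rows; each row shifts and turns the commanded pose from where the row before left it, along the tool's axes as they then stand; what a row does not reach is not made up. A row lasts 1/8 s, in which the tool goes at most 62.5 mm and 10.7 degrees, less where a joint would pass 70% of its speed; a pose out of reach is approached as far as the arm can. A call with a gripper value outside its range is refused whole. "fingers" is the finger opening in cm, from 0 to 8.54, set as the call begins (left out, the last holds). The fingers move at their own pace and stop on an object; the grip force is fixed at half the most. Time passes only in rows, so rows that do not move let the fingers close. It gives the time, the measured TCP pose, the force, the opening and the grip force at its end, in the units of the state.
- arm.observe(): the state, without advancing time (a new reading comes with each control period).
- arm.camera(name): name is "scene" or "top"; returns a dict with "image" (420x560x3 uint8, red, green, blue), "fovy" (degrees; the focal length in pixels is half the picture's height over the tangent of half this angle, whatever the lens; pixels are square), "cx", "cy" (the principal point, pixels), "camera_from_world" (4x4, takes a point from world to camera coordinates). Camera axes: x right, y down, z forward; pixel columns grow to the right and rows downward; lengths in mm; the calibration is good to about 2 mm. A picture is of the moment at which its call begins. There is no depth.
- arm.hand_in(): hands the job in; it is judged then, once.
Trained networks look in the newest picture that a camera, given by its name, has taken for a name from the list of things; names that differ only in an ending like _2 or _b are one class to them, and where a whole thing is asked for, a point or a joint stands for the part that bears it (a point fixed in the world has none). Each returns a list of dicts, best first, with "score" (0 to 1); they miss things now and then, are a little off and sometimes report something else, mostly with a low value. They report only what shows in the picture. A call takes as long as a camera call. They do not tell look-alikes from the thing itself.
- arm.outline_of(camera, name): "region" (420x560 bool, what is visible of it) and "at" ([row, column] in pixels, amid what is visible of it).
- arm.tip_of(camera, name): "at" ([row, column] in pixels: a listed point, or the origin of a listed thing).
The state is a dict: "time_s": time; "qpos": joint angles; "dq": joint speeds; "tau": joint torques, N m; "position": TCP position; "tool_rot": TCP orientation; "contact_force": force on the tool from outside, world axes, zero at the start; "ft_torque": the same for the moment, N m; "gripper_width": finger opening in mm; "finger_force": force on a finger pad.
Only numpy, scipy, OpenCV 4.12 (cv2) and the standard library are available. Lean on these libraries where they do the work, as an engineer would, in place of code of your own. Each camera call takes 0.05 s, during which the arm holds its last target. There are 200 camera calls.

## Working session

There is one attempt and no reset: what is moved stays moved. The work goes in short steps, Python scripts to look and compute and a tool call to move; the robot and the scene stay as the last step left them, time stands still between calls to the robot, and variables do not carry over. Pictures are saved under pics/ and viewed, at most 10 in all, crops included, and the job is handed in when it is done.

Besides the shell and the picture viewer there is one more tool, called after ">>>" as a command line: name --argument value ..., lists and objects as JSON in quotes. send_rows: Moves the arm, as the interface text tells. Its arguments: {"type":"object","properties":{"rows":{"type":"array","items":{"type":"array","items":{"type":"array","items":{"type":"number"}}}},"fingers":{"type":"number"}},"required":["rows"]}

```bash
ls; mkdir -p pics; cat > h.py <<'E'
import numpy as np, cv2
from plant import arm
from scipy.spatial.transform import Rotation as R
def cam(n):
    c=arm.camera(n); f=210/np.tan(np.radians(c['fovy'])/2); c['f']=f; return c
def ray(c,at):
    T=np.array(c['camera_from_world']); d=np.array([(at[1]-c['cx'])/c['f'],(at[0]-c['cy'])/c['f'],1.])
    Rm=T[:3,:3]; o=-Rm.T@T[:3,3]; return o,Rm.T@d
def atz(c,at,z):
    o,d=ray(c,at); return o+d*(z-o[2])/d[2]
def proj(c,p):
    T=np.array(c['camera_from_world']); q=T[:3,:3]@np.array(p)+T[:3,3]
    return np.array([c['cy']+c['f']*q[1]/q[2], c['cx']+c['f']*q[0]/q[2]])
def tri(c1,a1,c2,a2):
    (o1,d1),(o2,d2)=ray(c1,a1),ray(c2,a2)
    A=np.stack([d1,-d2],1); s=np.linalg.lstsq(A,o2-o1,rcond=None)[0]
    p,q=o1+d1*s[0],o2+d2*s[1]; return (p+q)/2,np.linalg.norm(p-q)
E
python3 - <<'E'
from h import *
np.set_printoptions(precision=1,suppress=True)
C={n:cam(n) for n in('scene','top')}
cv2.imwrite('pics/a.png',np.vstack([C['scene']['image']])[:,:,::-1]);cv2.imwrite('pics/b.png',C['top']['image'][:,:,::-1])
for n in C: print(n,ray(C[n],(210,280)),C[n]['fovy'])
Z=dict(stand=0,lever_hinge=165,lever_handle=165,cap_mid=None,cap_top=None,neck=85,tray=0,mug=0,bottle=0,jar=0,spare_can=0,mallet=10,brush=10,polish_block=0)
for k,z in Z.items():
    r={n:arm.tip_of(n,k) for n in C}
    for n in C:
        print(k,n,[(round(x['score'],2),np.array(x['at']),atz(C[n],x['at'],z)[:2] if z is not None else '') for x in r[n]])
    for x in r['scene'][:3]:
        for y in r['top'][:3]: 
            p=tri(C['scene'],x['at'],C['top'],y['at'])
            if p[1]<12: print('   tri',p)
print(arm.observe())
E
```

```text
pics
scene (array([1333.9,  383.2, 1079.1]), array([-0.6, -0.3, -0.7])) 44.8115101421046
top (array([ 280.9,  -14.9, 1421.1]), array([ 0.2,  0. , -1. ])) 46.43427276919148
stand scene [(0.8, array([228.5, 260.7]), array([ 507.5, -105.7]))]
stand top [(0.96, array([220. , 308.5]), array([498.5, -97.6]))]
   tri (array([ 501.6, -102.9,   -5.5]), np.float64(10.905725012805624))
lever_hinge scene [(0.81, array([181.3, 234.8]), array([ 513.8, -167.9]))]
lever_hinge top [(0.73, array([199.9, 343.2]), array([ 526.9, -178.5])), (0.51, array([270.8, 189.3]), array([339.8, 216.6]))]
lever_handle scene [(0.87, array([179.9, 289. ]), array([452. , -39.9])), (0.42, array([195., 262.]), array([530.7, -79.5]))]
lever_handle top [(0.9, array([224.9, 284.1]), array([460. , -24.9]))]
   tri (array([460.5, -29.8, 175.7]), np.float64(10.848313514301177))
cap_mid scene [(0.77, array([200.9, 264.6]), ''), (0.69, array([173.7, 255. ]), '')]
cap_mid top [(0.85, array([210. , 308.7]), ''), (0.78, array([275. , 349.2]), ''), (0.44, array([268.6, 307.1]), '')]
   tri (array([506.9, -89.3, 117.7]), np.float64(4
[... 2131 characters left out ...]
040732))
brush scene [(0.82, array([217.7, 333.3]), array([394.8,  69.8]))]
brush top []
polish_block scene [(0.75, array([220.9, 448.3]), array([265.8, 370.3])), (0.63, array([199.2, 263.9]), array([ 399.3, -149.8])), (0.62, array([180.9, 289.4]), array([ 296.4, -113.2]))]
polish_block top []
{'time_s': 1.5, 'qpos': array([-1.2,  0.6, -0. ,  1.4,  0. ,  1.1, -0. ]), 'dq': array([ 0.,  0., -0.,  0., -0.,  0.,  0.]), 'tau': array([  0. , -46.9,   0.3, -17.1,   0. ,   0. ,  -0. ]), 'position': array([276.7, 588.1, 231.3]), 'tool_rot': array([-0.7, -3.1, -0. ]), 'contact_force': array([ 0.3, -0.5,  0.7]), 'ft_torque': array([0., 0., 0.]), 'finger_force': 0.0, 'gripper_width': 85.71526309588842}
```

```bash
python3 - <<'E'
import cv2
a=cv2.imread('pics/a.png');b=cv2.imread('pics/b.png')
cv2.imwrite('pics/a1.png',cv2.resize(a[120:360,130:450],(800,600),interpolation=cv2.INTER_CUBIC))
cv2.imwrite('pics/b1.png',cv2.resize(b[130:310,240:480],(800,600),interpolation=cv2.INTER_CUBIC))
E
```

```text
(no output)
```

View pics/a1.png

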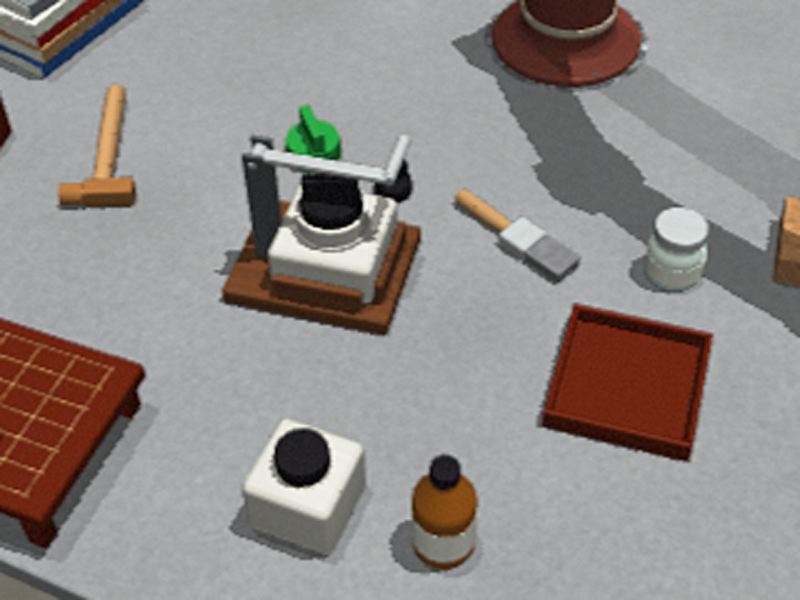

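View pics/b1.png

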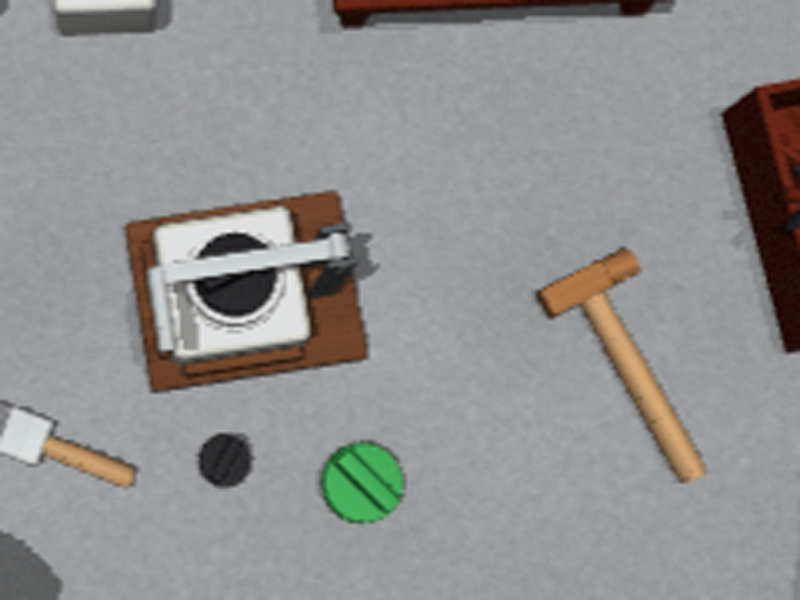

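View pics/b.png

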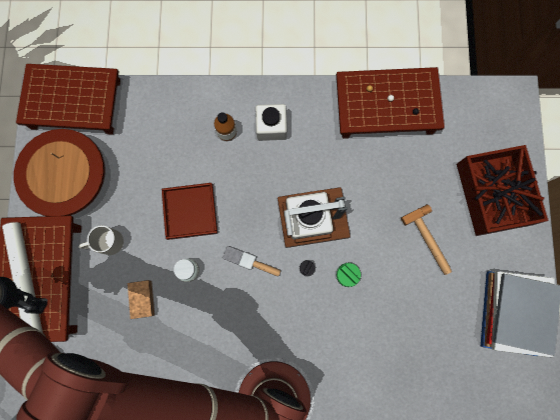

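The scene view shows the stand with the lever across the black cap, with the handle at about (395,160) in a1. The top view shows the handle bar at (162,310) in b1, sticking out towards the robot, and the stand's yaw at about 0.16 rad. The green cap and the small black cap at (225,460) are look-alikes. I'll fit the stand pose jointly from both cameras next.

```bash
cat >> h.py <<'E'
PTS=dict(stand=[0,0,0],lever_hinge=[0,-78,165],lever_handle=[-40,65,165],cap_mid=[0,0,122.5],cap_top=[0,0,123],neck=[0,0,85])
def S(p,v): c,s=np.cos(p[2]),np.sin(p[2]); v=np.array(v,float); return np.array([p[0]+c*v[0]-s*v[1],p[1]+s*v[0]+c*v[1],v[2]])
def totool(target,yaw_y):
    # tool pointing down with tool y axis at world angle yaw_y (mod pi): deltas in tool axes of the present tool
    o=arm.observe(); Rt=R.from_rotvec(o['tool_rot']); y=Rt.apply([0,1,0]); a=np.arctan2(y[1],y[0])
    d=(yaw_y-a+np.pi/2)%np.pi-np.pi/2
    return np.round(Rt.inv().apply(np.array(target)-o['position'])/10,2), np.round(np.degrees(-d),1), np.round(Rt.as_matrix(),3), o['position'],o['qpos']
E
python3 - <<'E'
from h import *
from scipy.optimize import least_squares
np.set_printoptions(precision=3,suppress=True)
C={n:cam(n) for n in('scene','top')}
ob=[]
for k,v in PTS.items():
    for n in C:
        for x in arm.tip_of(n,k)[:1]:
            ob.append((k,n,np.array(x['at'])))
f=lambda p:np.concatenate([proj(C[n],S(p,PTS[k]))-a for k,n,a in ob])
r=least_squares(f,[503,-92,.16],loss='soft_l1',f_scale=2.,x_scale=[1,1,.01])
print(r.x); 
for (k,n,a),e in zip(ob,f(r.x).reshape(-1,2)): print(k,n,e.round(1))
# stand outline yaw
for n in C:
    o=arm.outline_of(n,'stand')
    if o:
        reg=o[0]['region'].astype(np.uint8); c,_=cv2.findContours(reg,0,1); c=max(c,key=cv2.contourArea)
        (q,wh,an)=cv2.minAreaRect(c); b=cv2.boxPoints(cv2.minAreaRect(c))
        print(n,[atz(C[n],(v[1],v[0]),22)[:2].round(1) for v in b])
p=r.x; print('handle',S(p,PTS['lever_handle']))
h=S(p,PTS['lever_handle']); print(totool([h[0],h[1],220],p[2]+np.pi/2))
E
```

```text
[503.207 -94.971   0.108]
stand scene [0.5 0.8]
stand top [-4.1  1.5]
lever_hinge scene [-0.1 -0.3]
lever_hinge top [3.5 0.6]
lever_handle scene [-0.9  0.6]
lever_handle top [0.4 3.5]
cap_mid scene [26.4  8.7]
cap_mid top [ 1.  -1.2]
cap_top scene [22.9  5.2]
cap_top top [-56.9   3.1]
neck scene [-1.9 -1.5]
neck top [ 0.5 -0.3]
scene [array([ 619.1, -178. ]), array([ 324.3, -306.3]), array([278.3, -71.3]), array([572.6,  22.6])]
top [array([563.7,  -4.3]), array([ 596.5, -197.4]), array([ 444.5, -218.6]), array([412.5, -29.2])]
handle [456.447 -34.65  165.   ]
(array([-42.78, -48.7 ,   1.13]), np.float64(-31.4), array([[-0.905,  0.426, -0.   ],
       [ 0.426,  0.905, -0.   ],
       [ 0.   , -0.   , -1.   ]]), array([276.705, 588.124, 231.291]), array([-1.157,  0.615, -0.013,  1.423,  0.008,  1.103, -0.04 ]))
```

```bash
python3 - <<'E'
from h import *
from scipy.optimize import least_squares
np.set_printoptions(precision=3,suppress=True)
C={n:cam(n) for n in('scene','top')}
ob=[]; p0=[503,-93,.16]
for rep in range(3):
  for n in C:
    if rep: C[n]=cam(n)
    for k,v in PTS.items():
        q=proj(C[n],S(p0,v))
        for x in arm.tip_of(n,k):
            if np.linalg.norm(q-x['at'])<9: ob.append((k,n,np.array(x['at'])))
f=lambda p:np.concatenate([proj(C[n],S(p,PTS[k]))-a for k,n,a in ob]+[[ (p[2]-.167)/.01]])
r=least_squares(f,p0,loss='soft_l1',f_scale=1.5,x_scale=[1,1,.01])
p=r.x; print(p)
for (k,n,a),e in zip(ob,f(p)[:-1].reshape(-1,2)): print(k,n,e.round(1))
h=S(p,PTS['lever_handle']); print('handle',h,totool([h[0],h[1],220],p[2]+np.pi/2)[:2])
# arm silhouette in top: bright lever
E
```

```text
[504.696 -93.998   0.152]
stand scene [0.9 0.8]
lever_hinge scene [ 2.7 -0.3]
lever_handle scene [-0.6  0.9]
cap_mid scene [ 0.2 -3. ]
cap_top scene [ 1. -1.]
neck scene [ 0.5 -1.7]
stand top [-0.9  1.7]
lever_hinge top [-0.1 -1.3]
lever_handle top [ 0.4 -0.3]
cap_mid top [2.7 1.4]
cap_top top [ 1.  -1.8]
neck top [0.1 0.9]
stand scene [2.  0.4]
lever_hinge scene [0.5 1.4]
lever_handle scene [-1.4  4.2]
cap_mid scene [-1.6 -0.9]
cap_top scene [ 3.8 -0.3]
neck scene [-2.8  0.2]
stand top [0.1 0.6]
lever_hinge top [ 1.1 -3.7]
lever_handle top [1.5 2.2]
cap_mid top [2.3 0.5]
cap_top top [-0.8 -0.6]
neck top [-1.2 -0.2]
stand scene [1.1 0.7]
lever_hinge scene [ 1.6 -4.4]
lever_handle scene [0.3 4.8]
cap_mid scene [-1.3 -3.5]
cap_top scene [0.1 1.4]
neck scene [-2.5 -2.2]
lever_handle top [-0.8  3.7]
cap_mid top [-0.2  1.1]
cap_top top [ 0.7 -3.2]
neck top [-1.3 -3. ]
handle [455.34  -35.783 165.   ] (array([-42.72, -48.85,   1.13]), np.float64(-33.9))
```

>>> send_rows --rows '[[[-2.67, -3.05, 0, 0, 0, 0], [-2.67, -3.05, 0, 0, 0, 0], [-2.67, -3.05, 0, 0, 0, 0], [-2.67, -3.05, 0, 0, 0, 0], [-2.67, -3.05, 0, 0, 0, 0], [-2.67, -3.05, 0, 0, 0, 0], [-2.67, -3.05, 0, 0, 0, 0], [-2.67, -3.05, 0, 0, 0, 0], [-2.67, -3.05, 0, 0, 0, 0], [-2.67, -3.05, 0, 0, 0, 0], [-2.67, -3.05, 0, 0, 0, 0], [-2.67, -3.05, 0, 0, 0, 0], [-2.67, -3.05, 0, 0, 0, 0], [-2.67, -3.05, 0, 0, 0, 0], [-2.67, -3.05, 0, 0, 0, 0], [-2.67, -3.05, 0, 0, 0, 0], [0, 0, 0, 0, 0, -8.5], [0, 0, 0, 0, 0, -8.5], [0, 0, 0, 0, 0, -8.5], [0, 0, 0, 0, 0, -8.4]]]' --fingers 4.5

```text
time_s: 6.9
position: [455.6, -35.3, 231.5]
tool_rot: [-0.246, 3.131, -0.0]
contact_force: [-0.7, 0.0, -1.0]
gripper_width: 44.8
finger_force: 0.0
```

```bash
python3 - <<'E'
from h import *
np.set_printoptions(precision=3,suppress=True)
p=[504.7,-94,.155]
h=S(p,[-41,65,146]); o=arm.observe();print(h,totool(h,p[2]+np.pi/2),o['time_s'],o['gripper_width'],o['contact_force'])
E
```

```text
[454.157 -36.109 146.   ] (array([ 0.16, -0.05,  8.55]), np.float64(0.1), array([[-0.988, -0.156,  0.001],
       [-0.156,  0.988, -0.   ],
       [-0.   , -0.   , -1.   ]]), array([455.633, -35.339, 231.518]), array([ 0.031,  0.319, -0.002,  1.955,  0.001,  0.867,  1.756])) 6.9 44.80819826767093 [-0.665  0.015 -0.964]
```

>>> send_rows --rows '[[[0.1, 0, 1.5, 0, 0, 0], [0, 0, 1.5, 0, 0, 0], [0, 0, 1.5, 0, 0, 0], [0, 0, 1.5, 0, 0, 0], [0, 0, 1.5, 0, 0, 0], [0, 0, 1.0, 0, 0, 0], [0, 0, 0, 0, 0, 0]]]'

```text
time_s: 7.78
position: [454.3, -35.4, 145.9]
tool_rot: [0.238, -3.131, -0.0]
contact_force: [0.4, 0.5, 0.9]
gripper_width: 45.1
finger_force: 0.0
```

>>> send_rows --rows '[[[0, 0, 0, 0, 0, 0], [0, 0, 0, 0, 0, 0], [0, 0, 0, 0, 0, 0], [0, 0, 0, 0, 0, 0], [0, 0, 0, 0, 0, 0]]]' --fingers 1.0

```text
time_s: 8.4
position: [455.2, -36.6, 146.6]
tool_rot: [-0.237, 3.131, -0.002]
contact_force: [2.5, -5.6, 0.3]
gripper_width: 11.7
finger_force: 58.5
```

>>> send_rows --rows '[[[0, -0.05, -1.14, 0, 0, 0], [0, -0.14, -1.14, 0, 0, 0], [0, -0.23, -1.12, 0, 0, 0], [0, -0.32, -1.1, 0, 0, 0], [0, -0.4, -1.07, 0, 0, 0], [0, -0.49, -1.03, 0, 0, 0]]]'

```text
time_s: 9.15
position: [457.5, -51.1, 212.2]
tool_rot: [-0.239, 3.132, 0.001]
contact_force: [3.0, -2.2, -5.0]
gripper_width: 12.1
finger_force: 58.4
```

```bash
python3 - <<'E'
from h import *
c=cam('scene'); i=c['image'][100:260,160:400]
cv2.imwrite('pics/c.png',cv2.resize(i,(780,520),interpolation=cv2.INTER_CUBIC)[:,:,::-1])
o=arm.observe();print(o['position'],o['contact_force'],o['gripper_width'],o['finger_force'])
E
```

```text
[457.62228836 -51.74098268 213.46554889] [ 1.79651299 -2.67844233 -1.63868974] 12.195983768443144 58.6444616317749
```

View pics/c.png

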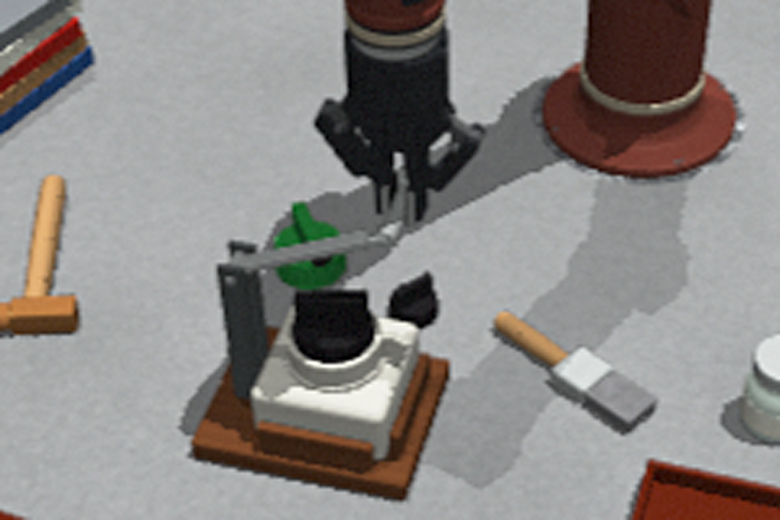

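>>> send_rows --rows '[[[0, -0.57, -0.99, 0, 0, 0], [0, -0.65, -0.94, 0, 0, 0], [0, -0.72, -0.89, 0, 0, 0], [0, -0.79, -0.83, 0, 0, 0], [0, -0.85, -0.76, 0, 0, 0], [0, -0.91, -0.69, 0, 0, 0], [0, -1.46, -0.9, 0, 0, 0], [0, -1.56, -0.71, 0, 0, 0], [0, -1.63, -0.52, 0, 0, 0], [0, -1.68, -0.33, 0, 0, 0]]]'

```text
time_s: 10.45
position: [474.5, -154.1, 292.1]
tool_rot: [-0.245, 3.128, 0.01]
contact_force: [0.5, 6.3, 12.8]
gripper_width: 11.9
finger_force: 61.9
```

>>> send_rows --rows '[[[0, -1.71, -0.12, 0, 0, 0], [0, -1.71, 0.08, 0, 0, 0], [0, -1.69, 0.29, 0, 0, 0], [0, -1.64, 0.49, 0, 0, 0], [0, -1.57, 0.68, 0, 0, 0], [0, -1.48, 0.87, 0, 0, 0], [0, -1.37, 1.04, 0, 0, 0], [0, -1.23, 1.19, 0, 0, 0], [0, -0.6, 0.7, 0, 0, 0], [0, 0, 0, 0, 0, 0]]]'

```text
time_s: 11.7
position: [495.9, -285.3, 237.0]
tool_rot: [-0.241, 3.127, 0.004]
contact_force: [6.4, 1.8, 2.6]
gripper_width: 11.8
finger_force: 71.8
```

>>> send_rows --rows '[[[0, 0, 0, 0, 0, 0], [0, 0, 0, 0, 0, 0], [0, 0, 0, 0, 0, 0], [0, 0, -1.5, 0, 0, 0], [0, 0, -2.5, 0, 0, 0], [0, 0, -3.5, 0, 0, 0]]]' --fingers 4.5

```text
time_s: 12.45
position: [492.5, -286.9, 311.8]
tool_rot: [0.238, -3.131, -0.001]
contact_force: [0.4, -0.9, 0.2]
gripper_width: 44.9
finger_force: 0.0
```

```bash
python3 - <<'E'
from h import *
np.set_printoptions(precision=2,suppress=True)
C={n:cam(n) for n in('scene','top')}
a=cv2.resize(C['scene']['image'][110:260,180:330],(400,400),interpolation=cv2.INTER_CUBIC)
b=cv2.resize(C['top']['image'][170:250,270:350],(400,400),interpolation=cv2.INTER_CUBIC)
cv2.imwrite('pics/d.png',np.hstack([a,b])[:,:,::-1])
for k in('cap_mid','cap_top','lever_handle','lever_hinge','neck'):
    for x in arm.tip_of('scene',k)[:2]:
        for y in arm.tip_of('top',k)[:2]: print(k,*tri(C['scene'],x['at'],C['top'],y['at']),x['at'],y['at'])
o=arm.observe();print(o['position'],o['contact_force'],o['gripper_width'],o['qpos'])
E
```

```text
cap_mid [507.43 -90.68 116.28] 5.794906029254012 [201.3, 264.3] [209.8, 309.4]
cap_mid [ 340.13 -206.66  -83.21] 42.66609690913429 [201.3, 264.3] [273.5, 349.7]
cap_mid [489.83 -59.34 157.26] 66.79380342787375 [190.9, 288.9] [209.8, 309.4]
cap_mid [ 327.78 -162.76  -20.06] 114.30254732489993 [190.9, 288.9] [273.5, 349.7]
cap_top [ 367.53 -135.47   82.84] 87.94433501125681 [173.0, 256.5] [270.4, 309.9]
cap_top [496.83 -97.54 204.51] 21.875767839335264 [173.0, 256.5] [210.2, 309.2]
cap_top [ 352.07 -101.72    4.38] 1.9882982993447014 [192.5, 284.8] [270.4, 309.9]
cap_top [491.7  -64.5  149.79] 55.903105378215905 [192.5, 284.8] [210.2, 309.2]
lever_handle [ 496.72 -286.    261.38] 3.6174021683097135 [137.0, 193.5] [205.2, 392.8]
lever_hinge [ 517.07 -165.79  170.54] 6.301652032106914 [180.6, 233.5] [203.7, 337.5]
neck [512.24 -93.16  80.27] 13.472943416034305 [211.7, 264.8] [209.8, 310.8]
[ 492.94 -286.97  310.37] [ 0.07  0.18 -0.1 ] 45.37434879717604 [ 0.44  0.42  0.08  1.54 -0.03  1.18  2.24]
```

View pics/d.png

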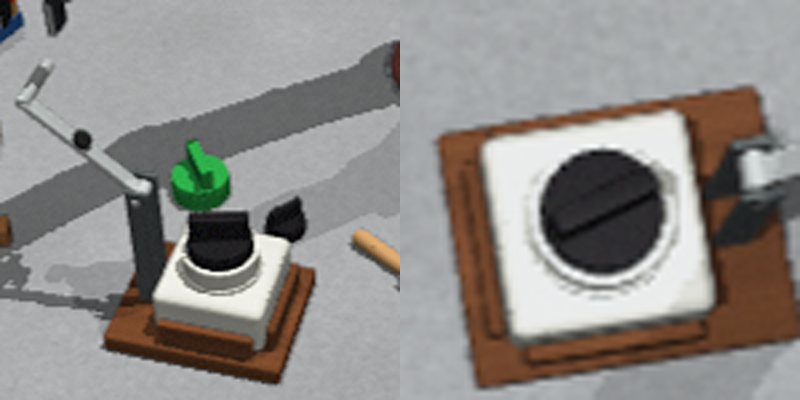

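```bash
python3 - <<'E'
from h import *
np.set_printoptions(precision=2,suppress=True)
c=cam('top'); g=cv2.cvtColor(c['image'],cv2.COLOR_RGB2GRAY).astype(float)
cr=g[190:235,285:335]
m=np.zeros(g.shape,np.uint8); m[190:235,285:335]=(cr<75)
n,l,st,ce=cv2.connectedComponentsWithStats(m); k=l[212,310] if l[212,310] else 1+np.argmax(st[1:,4])
ys,xs=np.nonzero(l==k); print('cap blob',ce[k],st[k]); print('center z123',atz(c,(ce[k][1],ce[k][0]),123))
e=cv2.minEnclosingCircle(np.stack([xs,ys],1).astype(np.float32)); print(e,atz(c,(e[0][1],e[0][0]),123))
inn=(np.hypot(xs-ce[k][0],ys-ce[k][1])<10); v=g[ys,xs]; print(np.percentile(v[inn],[5,15,30,50,80]))
d=inn&(v<np.percentile(v[inn],15)); P=np.array([atz(c,(y,x),135)[:2] for y,x in zip(ys[d],xs[d])])
mu=P.mean(0); u,s,vt=np.linalg.svd(P-mu); print('strip',mu,s,vt[0],'angle',np.degrees(np.arctan2(vt[0][1],vt[0][0]))%180)
z=np.clip((cr-20)*4,0,255).astype(np.uint8)
cv2.imwrite('pics/e.png',cv2.resize(z,None,fx=12,fy=12,interpolation=cv2.INTER_CUBIC))
E
```

```text
cap blob [310.02 211.92] [298 200  25  25 471]
center z123 [501.67 -94.6  123.  ]
((310.2757873535156, 211.89013671875), 12.455879211425781) [501.74 -95.27 123.  ]
[17.6 34.  41.  44.  46. ]
strip [498.81 -93.33] [104.96  36.66] [-0.52  0.85] angle 121.37879508619947
```

View pics/e.png

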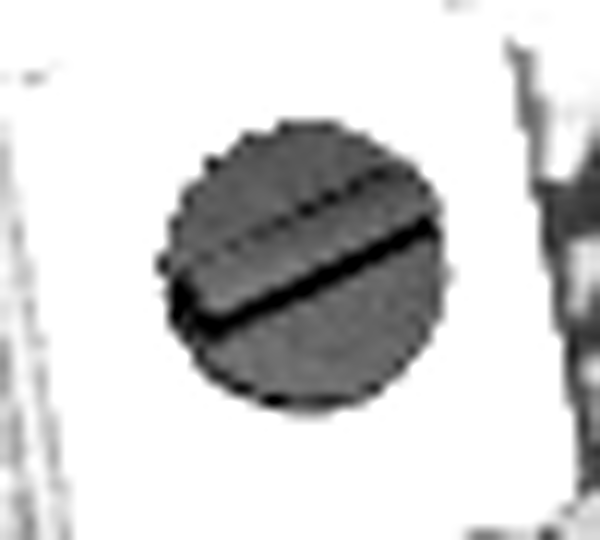

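```bash
python3 - <<'E'
from h import *
np.set_printoptions(precision=2,suppress=True)
c=cam('top'); w=lambda x,y:atz(c,(190+y/12-.5,285+x/12-.5),151)[:2]
A=[w(213,312),w(430,218),w(187,258),w(395,168)]
for a,b in((0,1),(2,3)): d=A[b]-A[a]; print(A[a],A[b],np.degrees(np.arctan2(d[1],d[0])),np.linalg.norm(d))
print('mean',np.mean(A,0))
E
```

```text
[487.22 -72.46] [ 508.44 -120.01] -65.95418864505113 52.066239505632296
[499.17 -66.79] [ 519.54 -112.43] -65.9458312567885 49.98055301662505
mean [503.59 -92.92]
```

The zoom shows the grip bar's two edges, running (187,258)–(395,168) and (213,312)–(430,218). The bar lies at −66° in the world, centred near (503.5, −94). The lever lies back at about 2.45 rad. I'll go over the cap now.

>>> send_rows --rows '[[[-0.51, 2.36, 0, 0, 0, 0], [-0.51, 2.36, 0, 0, 0, 0], [-0.51, 2.36, 0, 0, 0, 0], [-0.51, 2.36, 0, 0, 0, 0], [-0.51, 2.36, 0, 0, 0, 0], [-0.51, 2.36, 0, 0, 0, 0], [-0.51, 2.36, 0, 0, 0, 0], [-0.51, 2.36, 0, 0, 0, 0], [0, 0, 1.3, 0, 0, 9.4], [0, 0, 1.3, 0, 0, 9.4], [0, 0, 1.3, 0, 0, 9.4], [0, 0, 1.3, 0, 0, 9.4], [0, 0, 1.3, 0, 0, 9.4], [0, 0, 1.3, 0, 0, 9.4], [0, 0, 1.3, 0, 0, 9.4], [0, 0, 1.3, 0, 0, 9.4], [0, 0, 0, 0, 0, 0]]]'

```text
time_s: 15.38
position: [504.2, -93.9, 205.9]
tool_rot: [-1.718, -2.628, 0.002]
contact_force: [-0.2, -0.1, 0.0]
gripper_width: 45.0
finger_force: 0.0
```

```bash
python3 - <<'E'
from h import *
np.set_printoptions(precision=3,suppress=True)
o=arm.observe();print(totool([503.5,-94,130],np.radians(24)),o['time_s'],o['contact_force'])
E
```

```text
(array([ 0.01, -0.06,  7.59]), np.float64(-0.4), array([[-0.401,  0.916, -0.002],
       [ 0.916,  0.401, -0.   ],
       [ 0.001, -0.002, -1.   ]]), array([504.229, -93.85 , 205.928]), array([-0.076,  0.447,  0.314,  1.855, -0.175,  0.868,  0.736])) 15.375 [-0.203 -0.053  0.04 ]
```

>>> send_rows --rows '[[[0, 0, 1.5, 0, 0, 0], [0, 0, 1.5, 0, 0, 0], [0, 0, 1.5, 0, 0, 0], [0, 0, 1.5, 0, 0, 0], [0, 0, 1.0, 0, 0, 0], [0, 0, 0.6, 0, 0, 0], [0, 0, 0, 0, 0, 0]]]'

```text
time_s: 16.25
position: [504.7, -94.2, 130.4]
tool_rot: [-1.722, -2.627, 0.0]
contact_force: [-0.1, -0.1, 0.2]
gripper_width: 45.0
finger_force: 0.0
```

>>> send_rows --rows '[[[0, 0, 0, 0, 0, 0], [0, 0, 0, 0, 0, 0], [0, 0, 0, 0, 0, 0], [0, 0, 0, 0, 0, 0], [0, 0, 0, 0, 0, 0]]]' --fingers 1.0

```text
time_s: 16.88
position: [504.4, -94.5, 131.3]
tool_rot: [-1.723, -2.627, 0.001]
contact_force: [-2.3, -0.1, 5.6]
gripper_width: 12.9
finger_force: 61.5
```

>>> send_rows --rows '[[[0, 0, 0.2, 0, 0, 0], [0, 0, 0.2, 0, 0, 0], [0, 0, 0.2, 0, 0, 0], [0, 0, 0, 0, 0, 0]]]'

```text
time_s: 17.38
position: [504.3, -94.6, 126.0]
tool_rot: [-1.723, -2.627, -0.0]
contact_force: [-4.6, -0.8, 11.3]
gripper_width: 13.0
finger_force: 62.2
```

>>> send_rows --rows '[[[0, 0, 0.15, 0, 0, 0], [0, 0, 0.15, 0, 0, 0], [0, 0, 0, 0, 0, 0]]]'

```text
time_s: 17.75
position: [504.3, -94.6, 123.5]
tool_rot: [-1.723, -2.627, -0.0]
contact_force: [-5.3, 0.3, 13.3]
gripper_width: 12.8
finger_force: 62.6
```

>>> send_rows --rows '[[[0, 0, 0.12, 0, 0, 0], [0, 0, 0.08, 0, 0, 0], [0, 0, 0, 0, 0, 0]]]'

```text
time_s: 18.12
position: [504.2, -94.7, 122.5]
tool_rot: [-1.723, -2.627, -0.001]
contact_force: [-7.2, 0.3, 21.0]
gripper_width: 12.8
finger_force: 63.6
```

>>> send_rows --rows '[[[0.03, -0.08, -0.05, 0, 0, 0], [0, 0, 0, 0, 0, -5], [0, 0, 0, 0, 0, -5], [0, 0, 0, 0, 0, -5]]]'

```text
time_s: 18.62
position: [504.1, -95.2, 122.5]
tool_rot: [1.364, 2.828, 0.001]
contact_force: [-5.7, -1.0, 16.5]
gripper_width: 12.1
finger_force: 62.7
```

```bash
cat > t.py <<'E'
from h import *
np.set_printoptions(precision=2,suppress=True)
o=arm.observe();y=R.from_rotvec(o['tool_rot']).apply([0,1,0]);print(o['time_s'],o['position'],'F',o['contact_force'],'M',o['ft_torque'],'yaw',np.degrees(np.arctan2(y[1],y[0])),'g',o['gripper_width'],o['finger_force'],o['qpos'])
E
python3 t.py
```

```text
18.625 [504.12 -95.24 122.52] F [-5.68 -1.02 16.54] M [-0.    1.08 -0.28] yaw 38.49305408415725 g 12.120741365791227 62.736135721206665 [ 0.02  0.56  0.19  1.95 -0.17  0.65  0.98]
```

>>> send_rows --rows '[[[0, 0, 0, 0, 0, -5], [0, 0, 0, 0, 0, -5], [0, 0, 0, 0, 0, -5], [0, 0, 0, 0, 0, -4]]]'

```text
time_s: 19.12
position: [504.1, -95.1, 122.5]
tool_rot: [0.88, 3.014, 0.0]
contact_force: [-4.6, -0.9, 16.0]
gripper_width: 12.8
finger_force: 62.7
```

```bash
python3 t.py
```

```text
19.125 [504.12 -95.12 122.5 ] F [-4.59 -0.93 15.97] M [ 0.04  1.09 -0.31] yaw 57.45864938506967 g 12.75621797314352 62.7405309677124 [ 0.08  0.55  0.09  1.95 -0.08  0.65  1.23]
```

>>> send_rows --rows '[[[0, 0, 0, 0, 0, -4], [0, 0, 0, 0, 0, -4], [0, 0, 0, 0, 0, -4], [0, 0, 0, 0, 0, 0]]]'

```text
time_s: 19.62
position: [504.2, -94.8, 122.5]
tool_rot: [0.56, 3.089, 0.0]
contact_force: [-4.8, -0.2, 16.2]
gripper_width: 12.8
finger_force: 62.8
```

```bash
python3 t.py
```

```text
19.625 [504.23 -94.81 122.5 ] F [-4.81 -0.22 16.18] M [ 0.08  1.11 -0.05] yaw 69.43822632460645 g 12.767641851339318 62.802969217300415 [ 0.12  0.55  0.03  1.94 -0.03  0.65  1.38]
```

>>> send_rows --rows '[[[0, 0, 0, 0, 0, -4], [0, 0, 0, 0, 0, -4]]]'

```text
time_s: 19.88
position: [504.1, -95.0, 122.5]
tool_rot: [0.343, 3.121, -0.0]
contact_force: [-5.1, -0.5, 16.8]
gripper_width: 12.6
finger_force: 62.8
```

```bash
python3 t.py
```

```text
19.875 [504.07 -94.98 122.51] F [-5.11 -0.53 16.85] M [ 0.06  1.19 -0.31] yaw 77.446652068402 g 12.562566028664058 62.760103940963745 [ 0.15  0.55 -0.01  1.94  0.01  0.65  1.49]
```

>>> send_rows --rows '[[[0, 0, 0, 0, 0, -4], [0, 0, 0, 0, 0, -4]]]'

```text
time_s: 20.12
position: [504.2, -94.7, 122.5]
tool_rot: [0.124, 3.138, -0.0]
contact_force: [-5.2, -0.2, 15.4]
gripper_width: 12.6
finger_force: 62.6
```

```bash
python3 t.py
```

```text
20.125 [504.18 -94.67 122.49] F [-5.19 -0.2  15.44] M [ 0.17  1.08 -0.24] yaw 85.47826544160081 g 12.59861419784681 62.63937950134277 [ 0.18  0.55 -0.05  1.94  0.04  0.65  1.59]
```

>>> send_rows --rows '[[[0, 0, 0, 0, 0, -3], [0, 0, 0, 0, 0, -3]]]'

```text
time_s: 20.38
position: [504.1, -94.8, 122.5]
tool_rot: [-0.039, 3.14, -0.001]
contact_force: [-4.6, -0.1, 16.1]
gripper_width: 12.4
finger_force: 62.7
```

```bash
python3 t.py
```

```text
20.375 [504.1  -94.78 122.48] F [-4.57 -0.13 16.07] M [ 0.11  1.17 -0.27] yaw 91.41956800639375 g 12.441195028087991 62.72644758224487 [ 0.2   0.55 -0.08  1.94  0.07  0.65  1.67]
```

>>> send_rows --rows '[[[0, 0, 0, 0, 0, -3], [0, 0, 0, 0, 0, -3]]]'

```text
time_s: 20.62
position: [504.0, -94.5, 122.5]
tool_rot: [-0.203, 3.134, -0.0]
contact_force: [-4.9, 1.2, 15.7]
gripper_width: 12.6
finger_force: 62.7
```

```bash
python3 t.py
```

```text
20.625 [504.05 -94.51 122.46] F [-4.94  1.17 15.74] M [ 0.48  1.18 -0.31] yaw 97.41753344109497 g 12.587373033030753 62.695133686065674 [ 0.22  0.55 -0.11  1.94  0.1   0.65  1.75]
```

>>> send_rows --rows '[[[0, 0, 0, 0, 0, -3], [0, 0, 0, 0, 0, -2]]]'

```text
time_s: 20.88
position: [504.2, -94.3, 122.4]
tool_rot: [-0.332, 3.122, 0.001]
contact_force: [-4.9, 0.9, 15.1]
gripper_width: 12.4
finger_force: 66.4
```

```bash
python3 t.py
```

```text
20.875 [504.23 -94.3  122.44] F [-4.86  0.87 15.15] M [ 0.3   1.03 -1.26] yaw 102.13317052631784 g 12.38015466867352 66.4266049861908 [ 0.24  0.55 -0.14  1.94  0.12  0.65  1.81]
```

>>> send_rows --rows '[[[0, 0, 0, 0, 0, -2], [0, 0, 0, 0, 0, -2]]]'

```text
time_s: 21.12
position: [504.2, -94.3, 122.5]
tool_rot: [-0.431, 3.11, 0.003]
contact_force: [-5.1, 1.3, 16.2]
gripper_width: 13.1
finger_force: 83.7
```

```bash
python3 t.py
```

```text
21.125 [504.16 -94.33 122.47] F [-5.11  1.34 16.22] M [ 0.42  1.13 -2.07] yaw 105.79344517201847 g 13.073061990633999 83.6866800673306 [ 0.25  0.55 -0.16  1.94  0.13  0.66  1.86]
```

The torque jumps from −0.3 to −2.1 N·m at the stop, and contact came at a yaw of about 97.5°. I'll turn back to about 81° while still pressing.

>>> send_rows --rows '[[[0, 0, 0, 0, 0, 5], [0, 0, 0, 0, 0, 5], [0, 0, 0, 0, 0, 5], [0, 0, 0, 0, 0, 5], [0, 0, 0, 0, 0, 5], [0, 0, 0, 0, 0, 0]]]'

```text
time_s: 21.88
position: [504.1, -94.1, 122.5]
tool_rot: [0.234, 3.132, -0.0]
contact_force: [-5.7, -0.1, 16.9]
gripper_width: 13.0
finger_force: 62.8
```

```bash
python3 t.py
```

```text
21.875 [504.11 -94.1  122.5 ] F [-5.73 -0.06 16.88] M [0.22 1.13 0.02] yaw 81.4690191472346 g 13.02718879800389 62.784494161605835 [ 0.16  0.55 -0.03  1.94  0.03  0.65  1.54]
```

>>> send_rows --rows '[[[0, 0, -0.25, 0, 0, 0], [0, 0, -0.25, 0, 0, 0], [0, 0, -0.25, 0, 0, 0], [0, 0, -0.25, 0, 0, 0], [0, 0, -0.25, 0, 0, 0], [0, 0, 0, 0, 0, 0]]]'

```text
time_s: 22.62
position: [504.1, -94.0, 133.4]
tool_rot: [0.233, 3.132, 0.0]
contact_force: [-1.8, 0.4, 5.3]
gripper_width: 12.9
finger_force: 61.3
```

>>> send_rows --rows '[[[0, 0, -0.2, 0, 0, 0], [0, 0, -0.1, 0, 0, 0], [0, 0, 0, 0, 0, 0]]]'

```text
time_s: 23.0
position: [504.0, -94.3, 135.4]
tool_rot: [-0.233, -3.133, 0.0]
contact_force: [-0.5, 0.2, -0.8]
gripper_width: 12.8
finger_force: 60.3
```

>>> send_rows --rows '[[[0, 0, -0.5, 0, 0, 0], [0, 0, -0.5, 0, 0, 0], [0, 0, -1, 0, 0, 0], [0, 0, -1, 0, 0, 0]]]'

```text
time_s: 23.5
position: [504.1, -94.3, 166.6]
tool_rot: [0.233, 3.132, -0.0]
contact_force: [-0.2, -0.5, -0.7]
gripper_width: 12.8
finger_force: 60.3
```

>>> send_rows --rows '[[[0, 0, -1.5, 0, 0, 0], [0, 0, -1.5, 0, 0, 0], [0, 0, -1.5, 0, 0, 0], [0, 0, -1.5, 0, 0, 0], [0, 0, -1.0, 0, 0, 0], [0, 0, 0, 0, 0, 0]]]'

```text
time_s: 24.25
position: [504.4, -94.3, 236.6]
tool_rot: [0.233, 3.131, -0.0]
contact_force: [0.4, 0.0, -1.4]
gripper_width: 12.7
finger_force: 60.3
```

```bash
python3 t.py; python3 - <<'E'
from h import *
np.set_printoptions(precision=2,suppress=True)
C={n:cam(n) for n in('scene','top')}
cv2.imwrite('pics/f.png',cv2.resize(C['scene']['image'][90:290,170:450],(784,560),interpolation=cv2.INTER_CUBIC)[:,:,::-1])
T=[]
for i in range(3):
    if i: C={n:cam(n) for n in C}
    x=arm.tip_of('scene','tray');y=arm.tip_of('top','tray')
    if x and y: print(tri(C['scene'],x[0]['at'],C['top'],y[0]['at']),atz(C['top'],y[0]['at'],0),atz(C['scene'],x[0]['at'],0))
r=arm.outline_of('top','tray')[0]['region'].astype(np.uint8); c=max(cv2.findContours(r,0,1)[0],key=cv2.contourArea)
b=cv2.boxPoints(cv2.minAreaRect(c)); w=[atz(C['top'],(v[1],v[0]),25)[:2] for v in b]; print(w,np.mean(w,0))
print(totool([526.5,251,260],np.radians(90)))
E
```

```text
24.25 [504.38 -94.33 236.63] F [ 0.36  0.03 -1.38] M [-0.01  0.03  0.02] yaw 81.50156214052959 g 12.737971428652362 60.327866077423096 [ 0.17  0.4  -0.03  1.81  0.02  0.93  1.55]
(array([527.1 , 247.68,  -4.76]), np.float64(4.926918428629786)) [525.54 249.16   0.  ] [531.65 246.01   0.  ]
(array([523.45, 248.22,   3.25]), np.float64(7.866793240303437)) [522.82 252.61   0.  ] [522.64 244.17   0.  ]
(array([524.63, 250.  ,   1.75]), np.float64(6.084522233709992)) [524.01 253.25   0.  ] [524.57 246.96   0.  ]
[array([588.25, 337.42]), array([604.91, 183.93]), array([451.46, 164.07]), array([435.11, 314.56])] [519.93 250.  ]
(array([ 2.87, 34.48, -2.44]), np.float64(-8.5), array([[-0.99,  0.15, -0.  ],
       [ 0.15,  0.99, -0.  ],
       [ 0.  , -0.  , -1.  ]]), array([503.93, -94.28, 235.66]), array([ 0.17,  0.4 , -0.03,  1.81,  0.02,  0.93,  1.55]))
```

View pics/f.png

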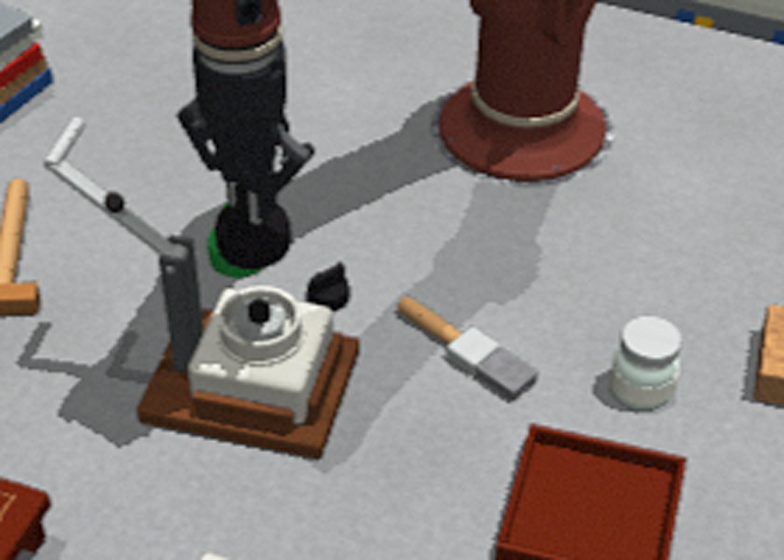

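>>> send_rows --rows '[[[0.1, 1.0, 0, 0, 0, 0], [0.2, 2.2, 0, 0, 0, 0], [0.28, 3.12, 0, 0, 0, 0], [0.28, 3.12, 0, 0, 0, 0], [0.28, 3.12, 0, 0, 0, 0], [0.28, 3.12, 0, 0, 0, 0], [0.28, 3.12, 0, 0, 0, 0], [0.28, 3.12, 0, 0, 0, 0], [0.28, 3.12, 0, 0, 0, 0], [0.28, 3.12, 0, 0, 0, 0], [0.28, 3.12, 0, 0, 0, 0], [0.2, 2.1, 0, 0, 0, 0], [0.1, 1.0, 0, 0, 0, 0], [0, 0, 0, 0, 0, 0]]]'

```text
time_s: 26.65
position: [523.8, 250.4, 235.6]
tool_rot: [-0.232, -3.133, 0.001]
contact_force: [-0.5, -0.7, -1.2]
gripper_width: 12.6
finger_force: 60.3
```

>>> send_rows --rows '[[[0, 0, 1.5, 0, 0, 0], [0, 0, 2.5, 0, 0, 0], [0, 0, 2.5, 0, 0, 0], [0, 0, 2.5, 0, 0, 0], [0, 0, 2.5, 0, 0, 0], [0, 0, 2.5, 0, 0, 0], [0, 0, 2.0, 0, 0, 0], [0, 0, 1.0, 0, 0, 0], [0, 0, 0, 0, 0, 0]]]'

```text
time_s: 27.78
position: [523.5, 249.3, 64.9]
tool_rot: [-0.234, -3.131, 0.002]
contact_force: [-0.1, 0.6, -1.5]
gripper_width: 12.5
finger_force: 60.3
```

>>> send_rows --rows '[[[0, 0, 0.7, 0, 0, 0], [0, 0, 0.5, 0, 0, 0], [0, 0, 0.3, 0, 0, 0], [0, 0, 0.2, 0, 0, 0], [0, 0, 0, 0, 0, 0]]]'

```text
time_s: 28.4
position: [523.8, 250.4, 48.6]
tool_rot: [-0.233, -3.133, 0.0]
contact_force: [-0.3, -0.1, -0.7]
gripper_width: 13.0
finger_force: 60.3
```

>>> send_rows --rows '[[[0, 0, 0.1, 0, 0, 0], [0, 0, 0.1, 0, 0, 0], [0, 0, 0, 0, 0, 0]]]'

```text
time_s: 28.78
position: [523.8, 250.3, 46.7]
tool_rot: [-0.233, -3.133, 0.0]
contact_force: [0.1, 0.1, -1.1]
gripper_width: 12.8
finger_force: 60.3
```

>>> send_rows --rows '[[[0, 0, 0.1, 0, 0, 0], [0, 0, 0.1, 0, 0, 0], [0, 0, 0, 0, 0, 0]]]'

```text
time_s: 29.15
position: [523.9, 250.4, 44.7]
tool_rot: [0.233, 3.133, 0.0]
contact_force: [-0.8, -0.7, -0.1]
gripper_width: 12.8
finger_force: 60.4
```

>>> send_rows --rows '[[[0, 0, 0.1, 0, 0, 0], [0, 0, 0, 0, 0, 0]]]'

```text
time_s: 29.4
position: [523.8, 250.3, 44.6]
tool_rot: [0.233, 3.133, -0.0]
contact_force: [-1.5, -0.6, 6.2]
gripper_width: 12.6
finger_force: 61.2
```

>>> send_rows --rows '[[[0, 0, 0, 0, 0, 0], [0, 0, 0, 0, 0, 0], [0, 0, 0, 0, 0, 0], [0, 0, 0, 0, 0, 0]]]' --fingers 4.5

```text
time_s: 29.9
position: [523.8, 250.3, 43.5]
tool_rot: [-0.233, -3.133, 0.0]
contact_force: [-0.1, -0.6, -0.3]
gripper_width: 44.9
finger_force: 0.0
```

>>> send_rows --rows '[[[0, 0, -0.7, 0, 0, 0], [0, 0, -1.5, 0, 0, 0], [0, 0, -2, 0, 0, 0], [0, 0, -3, 0, 0, 0], [0, 0, -3, 0, 0, 0], [0, 0, -3, 0, 0, 0], [-3, 0, -2, 0, 0, 0], [0, 0, 0, 0, 0, 0]]]'

```text
time_s: 30.9
position: [556.8, 245.2, 198.8]
tool_rot: [0.237, 3.126, 0.004]
contact_force: [-0.2, 0.5, 0.2]
gripper_width: 45.0
finger_force: 0.0
```

```bash
python3 t.py; python3 - <<'E'
from h import *
c=cam('scene')
cv2.imwrite('pics/g.png',cv2.resize(c['image'][90:370,150:524],(800,600),interpolation=cv2.INTER_CUBIC)[:,:,::-1])
E
```

```text
30.9 [556.76 245.16 198.81] F [-0.16  0.46  0.24] M [-0.06  0.01  0.07] yaw 81.32808742028595 g 44.952964232652604 0.0 [-0.4   0.58 -0.08  1.6   0.06  0.96  0.92]
```

View pics/g.png

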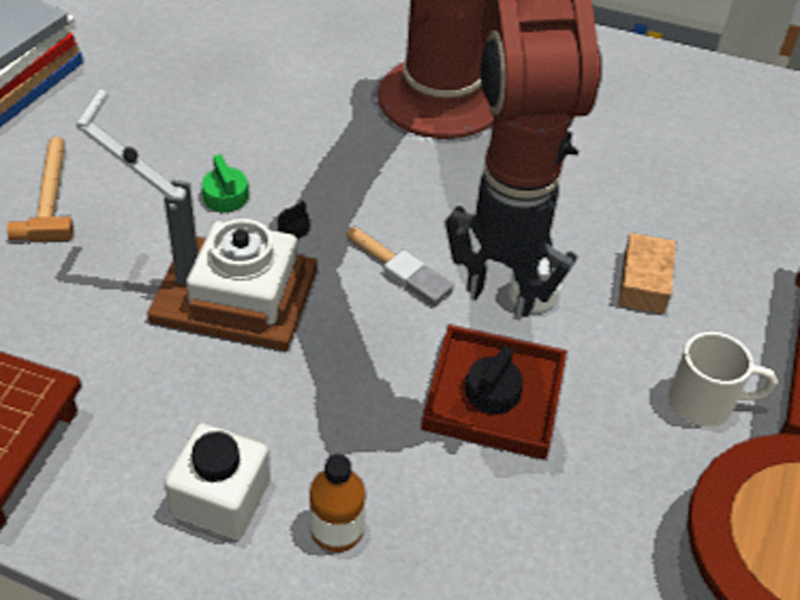

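The cap sits upright and flat in the tray at (495,385). The lever lies back at (90,110), the other things are in place, and the gripper is clear.

```bash
python3 -c "
from plant import arm
print(arm.hand_in())"
```

```text
the job is handed in; nothing more can be done
None
```

The job is handed in at about 31 s: the lever is swung back to about 2.45 rad, the cap was pressed, turned to its stop, turned back and lifted off, and it now sits upright in the tray with the robot clear; pressing force was 15–17 N through the turn, after a brief 21 N when the cap first bottomed.

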